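# Put the washed scoop and beaker to dry

### The job

The steel scoop and the blue beaker it stands in are washed: put both to dry. Hang the scoop by its eye on the empty peg of the draining rack, slid right back to the rack's plate, and stand the empty beaker mouth-down on the ribbed draining mat, wholly on it. Leave the brush and spatula on their pegs, and the crucible and wash bottle, standing where they are.

Things in the scene. Friction and masses are not known exactly. Their poses are not given: they have to be found in the camera images.
- scoop: stainless scoop, 180 mm long, about 60 g, standing loosely in the beaker, leaning on its rim about 0.5 rad from vertical, eye end up. Origin: centre of the eye. z: up along the handle from bowl to eye; x: through the eye, square to the flat handle; y: across the handle. At the start it leans over towards the side to which x points. It comes out freely when drawn up along its handle.
- scoop_grip (a point): point on the scoop's handle 35 mm below the eye's centre. The eye is a closed ring of 6 mm wire, 17 mm inside, 30 mm outside (y, z). From 12 to 120 mm below the eye's centre the handle is flat, 22 mm wide (y), 5 mm thick (x), with a red inlay.
- scoop_end (a point): lower end of the scoop's bowl, 165 mm below the eye's centre. The bowl is the last 48 mm: a flat floor 36 mm wide (y) with 3 mm lips along its sides reaching to x = +11 mm.
- beaker: blue straight-sided plastic beaker without a handle, 62 mm outside diameter, 85 mm high, wall 3 mm, base 4 mm, about 90 g, standing mouth-up on the bench with the scoop in it. Origin: centre of the underside of its base; z points from base to mouth.
- beaker_mouth (a point): centre of the beaker's mouth, level with the rim, 85 mm from the base along the beaker's z
- rack: stainless draining rack, fixed: upright back plate 300 mm wide, 3 mm thick, top edge 255 mm above the bench. Origin: on the bench under the middle of the plate's front face; x points backwards through the plate (pegs stick out to -x), y along the plate, z up. Three equal pegs at y = -90, 0 and +90 mm: two carry the brush and the spatula, one is empty.
- trough (a point): middle of the top of the rack's drip trough, which lies along the bench in front of the plate: 110 mm deep, 300 mm long, 24 mm high, open on top
- empty_peg: the empty peg: rigid steel rod 7 mm in diameter, 80 mm long from root to black end, rising 15 degrees towards its tip. Origin: on its axis 13 mm in front of the plate, 238 mm above the bench; axes as the rack's (it points to -x and up: root at x = +13, z = -3.5 mm, tip at x = -64, z = +17 mm). The plate's top edge is 17 mm above this origin; above it a gripper can pass over.
- mat: dark draining mat with grey ribs, fixed to the bench, 300 mm (x) by 180 mm (y), upper side 8 mm above the bench; the ribs run along y and a thing stands on them as on a flat surface. Origin: centre of its underside, on the bench.
- crucible: white porcelain crucible drying upside-down on the mat: 46 mm in diameter at its rim on the mat, 26 mm at the top, 38 mm high, loose, to be left alone. Origin: centre of its underside, on the mat.
- wash_bottle: white plastic wash bottle with a red cap and a thin spout, 54 mm in diameter, 150 mm high, loose, standing about 115 mm beside the beaker, to be left alone. Origin: centre of its underside.
- tube_brush: test-tube brush with a green head, hanging loosely by its eye (30 mm outside) on one of the other pegs, 167 mm from eye centre to lower end, 24 mm thick, to be left alone. Origin: centre of its eye.
- spatula: dark steel spatula hanging loosely by its eye (30 mm outside) on one of the other pegs, 152 mm from eye centre to lower end, 26 mm wide, to be left alone. Origin: centre of its eye.
There are look-alikes about, which are no part of the job. There is more than one size of the beaker; the one meant has the size given above. What is shaped like the scoop but green is not meant.

How it is judged:
By the outcome, as a careful person would: the job done as asked, in the order asked, and still so for the second after the job is handed in, with the robot touching nothing.
It also fails if it takes over 72 s, if anything falls off the work surface, if the arm or the gripper's body presses on something with over 40 N, if the wrist force passes 120 N, or if a joint passes its speed limit or range.

### The arm

A 7-joint arm with a two-finger parallel gripper is mounted at the origin on the work surface. World frame = base frame: x ahead of the robot, y to its left, z up, the work surface at z = 0. Lengths are in m, angles in rad, forces in N, time in s.
With the tool pointing down it reaches from about 0.425 to 0.875 m from the base axis. Payload 4.7 kg.
Tool frame: the origin (TCP) lies midway between the tips of the shut fingers; the grasp point (between the pads) lies 19 mm behind it; z points along the fingers, y is the direction in which the jaws open and shut (so a half turn about z gives the same grasp; the last joint's range is limited). The gripper opens to 87 mm and grips with 3 to 60 N. Pads are 19 mm wide; open, the fingers measure 117 mm over their backs; the gripper's body (75 mm by 190 mm) begins 51 mm behind the grasp point.
Start: joints at [1.22, 0.321, -0.07, 1.45, 0.023, 1.371, -0.057], TCP at [0.232, -0.607, 0.223] pointing down, gripper open.
Joint ranges: [-2.86, 2.86], [-0.3, 2.09], [-1.38, 1.24], [0.06, 2.45], [-1.56, 4.7], [0.09, 2.05], [-2.69, 2.69]. Speed limits (rad/s): [2.57, 2.57, 3.14, 3.14, 3.14, 3.14, 3.14].

### API

Orientations are given as a rotation vector (axis times angle).
In Python, from bench import get_state, eyes, job gives the robot as it stands. The module is installed in compiled form; this text tells all that it offers.
- The arm moves only by the shell command python3 -m jog 'ROWS' [FORCE]. ROWS is JSON, a list that holds one entry, the list of rows, each a list of 5 numbers: the opening, from 0 (shut) to 1 (fully open), then the shift along the tool's x, y, z in units of 40 mm (1.0 is 40 mm), then the turn about the tool's z in units of 5 degrees (1.0 is 5 degrees). In form: [[[jaw, dx, dy, dz, turn], ...]]. A call has 1 to 10 rows; each row shifts and turns the commanded pose from where the row before left it, along the tool's axes as they then stand; what a row does not reach is not made up. A row lasts 1/8 s, in which the tool goes at most 62.5 mm and 10.7 degrees, less where a joint would pass 70% of its speed; a pose out of reach is approached as far as the arm can. A call is refused whole if a number of a shift passes 1 or a number of a turn 1, either way. A call with a gripper value outside its range is refused whole. The fingers move at their own pace and stop on an object; FORCE is the grip in N (left out, the last holds). Time passes only in rows, so rows that do not move let the fingers close. It gives the time, the measured TCP pose, the force and the opening at its end, in the units of the state.
- get_state(): the state, without advancing time (a new reading comes with each control period).
- eyes.get_image(name): name is "scene" or "side" or "wrist"; returns (picture, depth): 400x640x3 uint8, red, green, blue; 400x640 float32, m along the optical axis (not along the pixel's ray), 0 where there is no reading.
- eyes.camera_params(name): a dict with "camera_matrix" (3x3 intrinsics, pixels), "pose" (4x4, takes a point from camera to world coordinates); the wrist camera has in their place "mount" (4x4, takes a point from camera to tool coordinates, whose origin is the TCP and whose axes are the flange's). Camera axes: x right, y down, z forward; pixel columns grow to the right and rows downward; lengths in m; the calibration is good to about 2 mm. A picture is of the moment at which its call begins: read the wrist's pose just before it. camera_params takes no time and is no camera call.
- job.close_job(): hands the job in, once; it reports no verdict.
The state is a dict: "time": time; "joint_positions": joint angles; "qd": joint speeds; "joint_torque": joint torques, N m; "position": TCP position; "tool_rot": TCP orientation; "ft_force": force on the tool from outside, world axes, zero at the start; "torque": the same for the moment, N m; "grip_width": opening from 0.0 (shut) to 1.0 (fully open).
Only numpy, scipy, OpenCV 4.12 (cv2) and the standard library are available. Lean on these libraries where they do the work, as an engineer would, in place of code of your own. Each camera call takes 0.05 s, during which the arm holds its last target. There are 200 camera calls.

## Working session

There is one attempt and no reset: what is moved stays moved. The work goes in short steps, Python scripts to look and compute and a shell command to move; the robot and the scene stay as the last step left them, time stands still between calls to the robot, and variables do not carry over. Pictures are saved under pics/ and viewed, about 8 in all and at most 12, crops included, and the job is handed in when it is done.

```bash
mkdir -p pics
cat > h.py <<'E'
import numpy as np, cv2
from bench import get_state, eyes, job
from scipy.spatial.transform import Rotation as R
def cam(n):
    s=get_state(); im,d=eyes.get_image(n); p=eyes.camera_params(n); K=np.array(p["camera_matrix"])
    if n=="wrist":
        T=np.eye(4);T[:3,:3]=R.from_rotvec(s["tool_rot"]).as_matrix();T[:3,3]=s["position"];T=T@np.array(p["mount"])
    else: T=np.array(p["pose"])
    return im,d,K,T
def cloud(d,K,T):
    v,u=np.mgrid[:d.shape[0],:d.shape[1]]
    P=np.stack([(u-K[0,2])/K[0,0]*d,(v-K[1,2])/K[1,1]*d,d],-1)
    return P@T[:3,:3].T+T[:3,3]
E
python3 - <<'E'
from h import *
s=get_state();print({k:np.round(v,3) for k,v in s.items()})
print(np.round(R.from_rotvec(s["tool_rot"]).as_matrix(),3))
for n in("scene","side","wrist"):
    im,d,K,T=cam(n);print(n,K.tolist(),np.round(T,3).tolist(),(d>0).mean())
    np.savez(f"{n}0.npz",im=im,d=d,K=K,T=T);cv2.imwrite(f"pics/{n}0.png",im[...,::-1])
E
```

```text
{'time': np.float64(0.0), 'joint_positions': array([ 1.22 ,  0.322, -0.07 ,  1.452,  0.023,  1.371, -0.057]), 'qd': array([ 0.001,  0.   , -0.   ,  0.002, -0.001,  0.   ,  0.   ]), 'joint_torque': array([-0.0000e+00, -4.9130e+01, -4.0400e-01, -3.1253e+01, -6.4000e-02,
        4.4000e-02,  0.0000e+00]), 'position': array([ 0.232, -0.607,  0.221]), 'tool_rot': array([-3.088e+00, -5.700e-01,  1.000e-03]), 'ft_force': array([-0.194, -0.937, -0.229]), 'torque': array([-0.022, -0.018, -0.009]), 'grip_width': np.float64(0.998)}
[[ 0.934  0.357 -0.001]
 [ 0.357 -0.934  0.002]
 [-0.    -0.002 -1.   ]]
scene [[428.63658241535904, 0.0, 316.1161274899311], [0.0, 428.63658241535904, 203.6171300732265], [0.0, 0.0, 1.0]] [[0.597, 0.484, -0.64, 1.254], [0.802, -0.371, 0.468, -0.515], [-0.011, -0.793, -0.61, 0.886], [0.0, 0.0, 0.0, 1.0]] 0.995984375
side [[377.0720893340657, 0.0, 322.54185938448677], [0.0, 377.0720893340657, 209.72971616800533], [0.0, 0.0, 1.0]] [[-0.9, -0.246, 0.359, 0.193], [-0.435, 0.543, -0.719, 0.622], [-0.018, -0.803, -0.595, 0.653], [0.0, 0.0, 0.0, 1.0]] 0.99599609375
wrist [[282.76513460734674, 0.0, 319.70260740602515], [0.0, 282.76513460734674, 197.7145301254545], [0.0, 0.0, 1.0]] [[0.357, -0.903, -0.24, 0.296], [-0.934, -0.346, -0.09, -0.582], [-0.002, 0.256, -0.967, 0.384], [0.0, 0.0, 0.0, 1.0]] 0.98128515625
```

View pics/scene0.png

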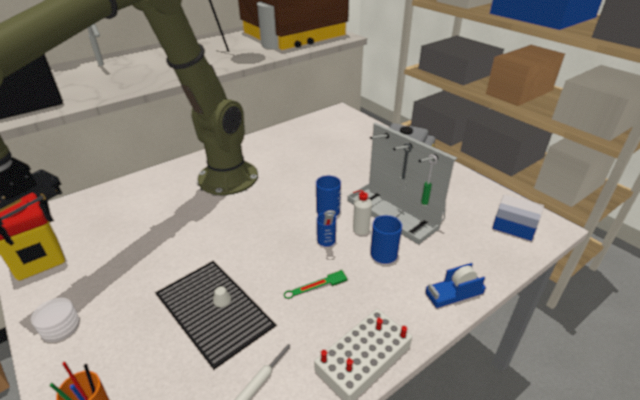

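View pics/side0.png

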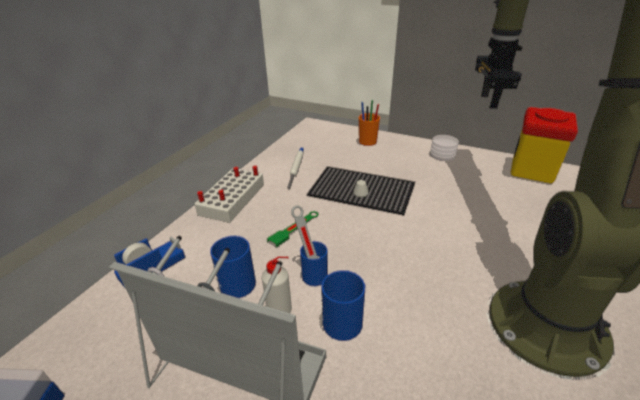

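The scene view shows the scoop in the middle beaker (scene 327,230; side 313,260), with the wash bottle next to it (363,215). The rack's leftmost peg in this view (380,135) is empty, the spatula hangs at (405,150) and the brush at (430,180). The mat with the crucible is at (215,310).

```bash
cat > m.py <<'E'
from h import *
D={}
for n in("scene","side"):
    z=np.load(f"{n}0.npz"); D[n]=(z["im"],z["d"],z["K"],z["T"],cloud(z["d"],z["K"],z["T"]))
def sub(n,u0,u1,v0,v1):
    im,d,K,T,P=D[n]; return im[v0:v1,u0:u1].reshape(-1,3).astype(int),P[v0:v1,u0:u1].reshape(-1,3)
print("bench z",[np.round(np.median(D[n][4][v,u]),3) for n,u,v in(("scene",300,330),("side",330,290))], D["scene"][4][260,280],D["side"][4][230,360])
def circ(q):
    A=np.c_[2*q[:,:2],np.ones(len(q))];x=np.linalg.lstsq(A,(q[:,:2]**2).sum(1),rcond=None)[0];return x[:2],np.sqrt(x[2]+x[:2]@x[:2])
for n,b in(("scene",(310,340,205,250)),("side",(296,332,240,290)),("scene",(312,345,172,220)),("side",(315,370,265,345))):
    c,p=sub(n,*b); m=(c[:,2]>c[:,0]+40)&(c[:,2]>c[:,1]+30)
    q=p[m];print(n,b,"blue",m.sum(),np.round(np.percentile(q,[2,50,98],0),3).tolist(),"circ",circ(q[(q[:,2]>.01)&(q[:,2]<.07)]))
# scoop inlay
for n,b in(("scene",(318,340,205,245)),("side",(285,322,200,265))):
    c,p=sub(n,*b); m=(c[:,0]>c[:,1]+50)&(c[:,0]>c[:,2]+50)
    q=p[m]; q=q[np.linalg.norm(q-np.median(q,0),axis=1)<.08]; mu=q.mean(0);ev=np.linalg.svd(q-mu,full_matrices=0)
    print(n,"inlay",len(q),mu,ev[2][0],ev[2][2],"ext",np.ptp((q-mu)@ev[2][0]),q[q[:,2].argmax()],q[q[:,2].argmin()])
# mat
im,d,K,T,P=D["scene"]
m=((im.max(-1)<110)&(abs(P[...,2]-.006)<.012)).astype(np.uint8);m[:, :140]=0;m[:,290:]=0;m[:255]=0
m=cv2.morphologyEx(m,cv2.MORPH_CLOSE,np.ones((7,7)))
n_,l,st,ce=cv2.connectedComponentsWithStats(m);k=1+st[1:,4].argmax();q=P[(l==k)][:, :2].astype(np.float32)
print("mat",cv2.minAreaRect(q*1000))
c,p=sub("scene",205,240,280,312);q=p[(p[:,2]>.02)&(p[:,2]<.06)];print("cruc",circ(q),q[:,2].max(),np.median(q,0))
c,p=sub("scene",350,374,200,236);q=p[(c.min(1)>120)&(p[:,2]>.02)&(p[:,2]<.1)];print("bottle",circ(q))
# rack plane
m=np.zeros(P.shape[:2],bool);m[150:200,375:395]=1;m[170:200,435:446]=1
q=P[m&(P[...,2]>.08)&(P[...,2]<.22)];mu=np.median(q,0);q=q[np.linalg.norm(q-mu,axis=1)<.3]
nrm=np.linalg.svd(q-q.mean(0),full_matrices=0)[2][2];nrm*=np.sign(nrm@(q.mean(0)-T[:3,3]));print("plane n",nrm,q.mean(0),np.std((q-q.mean(0))@nrm))
g=np.hypot(nrm[0],nrm[1]);nx=np.array([nrm[0],nrm[1],0])/g;off=nrm@q.mean(0)
dist=P@nrm-off; ny=np.cross([0,0,1],nx)
on=(abs(dist)<.004)&(P[...,2]>.05)&(P[...,2]<.27);on[:, :350]=0;on[:,460:]=0
yy=P[on]@ny;print("plate y ext",np.percentile(yy,[.3,99.7]),"z top",P[on][:,2].max())
pg=(dist<-.012)&(dist>-.09)&(P[...,2]>.225)&(P[...,2]<.28);pg[:, :350]=0;pg[:,460:]=0
for u,v in np.argwhere(pg)[::3]: print(v,u,np.round([dist[u,v],P[u,v]@ny,P[u,v,2]],3),im[u,v],end=";")
cv2.imwrite("pics/crop1.png",np.hstack([cv2.resize(D["scene"][0][115:265,300:450,::-1],(400,400)),cv2.resize(D["side"][0][195:295,250:350,::-1],(400,400))]))
E
python3 m.py
```

```text
bench z [np.float64(0.002), np.float64(0.157)] [ 0.47761944 -0.07925595  0.00196345] [ 4.54056928e-01 -1.25748834e-01 -2.55719322e-04]
scene (310, 340, 205, 250) blue 603 [[0.379, 0.049, 0.009], [0.498, 0.074, 0.047], [0.523, 0.179, 0.087]] circ (array([0.45929361, 0.11058236]), np.float64(0.06891928803998056))
side (296, 332, 240, 290) blue 937 [[0.411, 0.05, 0.008], [0.474, 0.104, 0.063], [0.516, 0.182, 0.115]] circ (array([0.48559216, 0.08139955]), np.float64(0.028054201136251466))
scene (312, 345, 172, 220) blue 849 [[0.341, 0.077, 0.019], [0.4, 0.158, 0.082], [0.466, 0.211, 0.117]] circ (array([0.4061741, 0.147717 ]), np.float64(0.033269480333055976))
side (315, 370, 265, 345) blue 2724 [[0.337, 0.092, 0.01], [0.378, 0.186, 0.071], [0.469, 0.214, 0.116]] circ (array([0.41573981, 0.16132013]), np.float64(0.06519659224579775))
scene inlay 12 [0.52150806 0.06085648 0.10486927] [-0.4404682   0.24302319 -0.86424967] [-0.76300508  0.40594898  0.50301956] ext 0.026272573805418677 [0.52760992 0.05692532 0.11643996] [0.51528698 0.06305775 0.09404552]
side inlay 141 [0.51096847 0.06654331
[... 2761 characters left out ...]
9 -0.651  0.246] [151 145 145];421 159 [-0.072 -0.64   0.26 ] [120 121 117];424 159 [-0.06  -0.642  0.256] [143 143 136];427 159 [-0.047 -0.643  0.251] [139 139 134];430 159 [-0.034 -0.645  0.246] [131 130 126];419 160 [-0.083 -0.641  0.262] [60 59 58];422 160 [-0.069 -0.642  0.256] [134 135 130];425 160 [-0.059 -0.645  0.253] [128 127 123];429 160 [-0.015 -0.631  0.228] [130 127 124];436 160 [-0.013 -0.652  0.237] [127 124 120];421 161 [-0.078 -0.645  0.258] [97 98 95];430 161 [-0.016 -0.635  0.228] [133 130 128];436 161 [-0.015 -0.654  0.235] [126 123 120];432 162 [-0.016 -0.643  0.228] [126 122 121];435 162 [-0.017 -0.652  0.232] [126 122 120];434 163 [-0.016 -0.649  0.227] [121 116 115];
```

View pics/crop1.png

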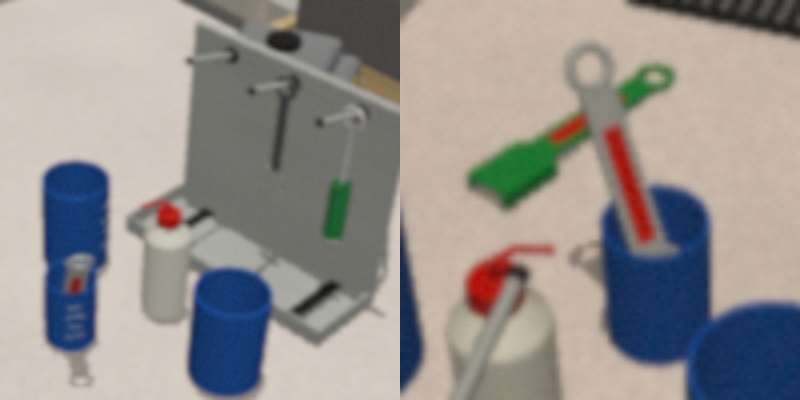

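The crop confirms the scoop stands in the small beaker (left crop 72,300), with its eye at about side pixel (297.5, 212). It also shows the left peg empty and the bottle at crop (165,265). Next I'll refine the eye, mat, bottle and beaker positions and work out the first move.

```bash
cat > m2.py <<'E'
exec(open("m.py").read().split('print("bench')[0])
def ray(n,u,v):
    im,d,K,T,P=D[n];r=T[:3,:3]@np.array([(u-K[0,2])/K[0,0],(v-K[1,2])/K[1,1],1]);return T[:3,3],r
def onz(n,u,v,z):
    o,r=ray(n,u,v);return o+r*(z-o[2])/r[2]
def circR(q,r,rg):  # fixed radius robust
    from scipy.optimize import least_squares
    return least_squares(lambda c:np.hypot(*(q[:,:2]-c).T)-r,rg,loss="soft_l1",f_scale=.003).x
c,p=sub("side",285,322,200,265);m=(c[:,0]>c[:,1]+50)&(c[:,0]>c[:,2]+50);q=p[m];q=q[np.linalg.norm(q-np.median(q,0),axis=1)<.06]
a=-np.linalg.svd(q-q.mean(0),full_matrices=0)[2][0];a*=np.sign(a[2]);mu=q.mean(0)
o,r=ray("side",297.5,212);A=np.c_[a,-r];t=np.linalg.lstsq(A,o-mu,rcond=None)[0];e1=mu+a*t[0];e2=o+r*t[1]
print("axis",a,"tilt",np.arccos(a[2]),"head",np.degrees(np.arctan2(a[1],a[0])),"eye",e1,e2)
eye=(e1+e2)/2;print("end",eye-.165*a,"grip32",eye-.032*a)
for n in("scene","side"):
    im,d,K,T,P=D[n];cc=T[:3,:3].T@(eye-T[:3,3]);print(n,"eye px",K[0,0]*cc[0]/cc[2]+K[0,2],K[1,1]*cc[1]/cc[2]+K[1,2])
for n,b in(("scene",(312,340,218,248)),("side",(300,328,260,285))):
    c,p=sub(n,*b);m=(c[:,2]>c[:,0]+40)&(p[:,2]>.012)&(p[:,2]<.078)&(np.hypot(p[:,0]-.49,p[:,1]-.08)<.05);print("beaker",n,m.sum(),circR(p[m],.031,[.49,.08]))
for n,b in(("scene",(350,374,205,236)),("side",(262,292,270,312))):
    c,p=sub(n,*b);m=(c.min(1)>110)&(p[:,2]>.02)&(p[:,2]<.1);print("bottle",n,m.sum(),circR(p[m],.027,np.median(p[m],0)[:2]))
for n,cs in(("scene",[(157,293),(212,262),(275,323),(215,364)]),("side",[(323,169),(415,184),(406,214),(307,194)])):
    print("mat",n,[np.round(onz(n,u,v,.008)[:2],3).tolist() for u,v in cs])
E
python3 m2.py
```

```text
axis [ 0.43156332 -0.24371635  0.86853638] tilt 0.518554767071235 head -29.454679787892562 eye [0.54064044 0.04978669 0.15374932] [0.54043736 0.04961691 0.15380259]
end [0.46933095 0.089915   0.01046745] grip32 [0.52672887 0.05750072 0.12598279]
scene eye px 328.9008651034538 212.89642201751278
side eye px 297.441915496327 212.01924235852422
beaker scene 330 [0.4906069  0.08055884]
beaker side 494 [0.48961612 0.07812012]
bottle scene 369 [0.55044821 0.16570085]
bottle side 452 [0.48502221 0.23519804]
mat scene [[0.388, -0.409], [0.371, -0.242], [0.659, -0.211], [0.672, -0.379]]
mat side [[0.68, -0.365], [0.376, -0.399], [0.359, -0.236], [0.66, -0.21]]
```

```bash
python3 -m jog '[[[0.5,0,0,0,1],[0.5,0,0,0,1],[0.5,0,0,0,1],[0.5,0,0,0,1],[0.5,0,0,0,1],[0.5,0,0,0,1],[0.5,0,0,0,1],[0.5,0,0,0,1],[0.5,0,0,0,1],[0.5,0,0,0,1]]]' 40
cat > go.py <<'E'
import sys
from h import *
t=np.array(list(map(float,sys.argv[1:4])));s=get_state();M=R.from_rotvec(s["tool_rot"]).as_matrix()
print("t",round(float(s["time"]),2),"pos",np.round(s["position"],4),"head",round(np.degrees(np.arctan2(M[1,0],M[0,0])),2),"tilt",np.round(M[:,2],4),"F",np.round(s["ft_force"],1),"w",round(float(s["grip_width"]),3),"q",np.round(s["joint_positions"],2))
print("shift units",np.round(M.T@(t-s["position"])/.04,2), "world mm",np.round((t-s["position"])*1000,1))
if len(sys.argv)>4: print("turn units",((np.degrees(np.arctan2(M[1,0],M[0,0]))-float(sys.argv[4])+180)%360-180)/5)
E
python3 go.py 0.5267 0.0575 0.221 -29.4
```

```text
time: 1.4
position: [0.2318, -0.607, 0.2221]
tool_rot: [-3.039, 0.793, 0.001]
ft_force: [0.4, -0.5, -0.9]
grip_width: 0.497
t 1.4 pos [ 0.2318 -0.607   0.2221] head -29.26 tilt [-4.e-04  7.e-04 -1.e+00] F [ 0.4 -0.5 -0.9] w 0.497 q [ 1.13  0.32  0.04  1.45 -0.01  1.37 -0.91]
shift units [ -1.69 -18.1    0.04] world mm [294.9 664.5  -1.1]
turn units 0.02762740928467906
```

```bash
python3 -m jog '[[[0.5,-0.09,-1,0,0],[0.5,-0.09,-1,0,0],[0.5,-0.09,-1,0,0],[0.5,-0.09,-1,0,0],[0.5,-0.09,-1,0,0],[0.5,-0.09,-1,0,0],[0.5,-0.09,-1,0,0],[0.5,-0.09,-1,0,0],[0.5,-0.09,-1,0,0],[0.5,-0.09,-1,0,0]]]' >/dev/null
python3 -m jog '[[[0.5,-0.09,-1,0,0],[0.5,-0.09,-1,0,0],[0.5,-0.09,-1,0,0],[0.5,-0.09,-1,0,0],[0.5,-0.09,-1,0,0],[0.5,-0.09,-1,0,0],[0.5,-0.09,-1,0,0],[0.5,-0.09,-1,0,0],[0.5,0,0,0,0],[0.5,0,0,0,0]]]' >/dev/null
python3 go.py 0.5267 0.0575 0.107 -29.4
python3 - <<'E'
from h import *
im,d,K,T=cam("wrist");cv2.imwrite("pics/w1.png",im[...,::-1]);np.savez("w1.npz",im=im,d=d,K=K,T=T)
P=cloud(d,K,T);im=im.astype(int)
m=(im[...,0]>im[...,1]+60)&(im[...,0]>im[...,2]+60)&(np.linalg.norm(P-[.51,.066,.1],axis=2)<.06)
q=P[m];mu=q.mean(0);a=np.linalg.svd(q-mu,full_matrices=0)[2][0];a*=np.sign(a[2]);print(len(q),mu,a,np.degrees(np.arctan2(a[1],a[0])),"at z.126",mu+a*(.126-mu[2])/a[2])
E
```

```text
t 3.9 pos [0.5251 0.0527 0.2221] head -29.11 tilt [-1.e-03 -7.e-04 -1.e+00] F [-0.8 -1.5  0.1] w 0.498 q [ 0.44  0.1  -0.62  1.73  0.06  1.33 -2.28]
shift units [-0.02 -0.13  2.88] world mm [   1.6    4.8 -115.1]
turn units 0.05740235488470376
113 [0.5113536  0.06595962 0.09621942] [ 0.42288292 -0.23393734  0.87546751] -28.95121432449397 at z.126 [0.52573871 0.05800183 0.126     ]
```

View pics/w1.png

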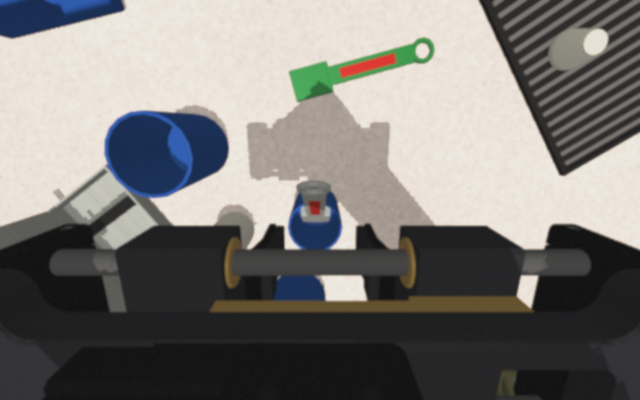

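Fingers straddle the handle (wrist 315,205), and the wrist view gives the same grip point to within about 1 mm. Descending and gripping.

```bash
python3 -m jog '[[[0.5,-0.02,-0.13,0.9,0],[0.5,0,0,0.9,0],[0.5,0,0,0.9,0],[0.5,0,0,0.18,0],[0.5,0,0,0,0],[0.1,0,0,0,0],[0.1,0,0,0,0],[0.1,0,0,0,0],[0.1,0,0,0,0],[0.1,0,0,0,0]]]' 45
python3 go.py 0.5267 0.0575 0.107 -29.4
```

```text
time: 5.2
position: [0.5277, 0.0583, 0.1077]
tool_rot: [-3.041, 0.789, -0.002]
ft_force: [1.7, 0.2, 2.0]
grip_width: 0.245
t 5.2 pos [0.5277 0.0583 0.1077] head -29.1 tilt [ 1.e-03 -1.e-04 -1.e+00] F [1.7 0.2 2. ] w 0.245 q [ 0.41  0.21 -0.62  1.87  0.14  1.11 -2.35]
shift units [-0.01  0.03  0.02] world mm [-1.  -0.8 -0.7]
turn units 0.06019143552530863
```

```bash
python3 -m jog '[[[0.1,0.25,0,-0.43,0],[0.1,0.5,0,-0.87,0],[0.1,0.5,0,-0.87,0],[0.1,0.5,0,-0.87,0],[0.1,0,0,-1,0],[0.1,0,0,-0.5,0],[0.1,0,0,0,0]]]'
python3 go.py 0.5267 0.0575 0.107 -29.4
python3 - <<'E'
from h import *
im,d,K,T=cam("side");a=im
im2,d,K,T=cam("scene")
s=cv2.resize(im[100:300,200:400],(400,400));t=cv2.resize(im2[100:300,250:450],(400,400))
cv2.imwrite("pics/l1.png",np.hstack([s,t])[...,::-1])
E
```

```text
time: 6.08
position: [0.5897, 0.0241, 0.2914]
tool_rot: [-3.04, 0.79, -0.006]
ft_force: [0.7, -0.2, -1.3]
grip_width: 0.241
t 6.08 pos [0.5897 0.0241 0.2914] head -29.12 tilt [ 0.004 -0.    -1.   ] F [ 0.7 -0.2 -1.3] w 0.241 q [ 0.43  0.21 -0.6   1.48  0.12  1.48 -2.26]
shift units [-1.8   0.05  4.6 ] world mm [ -63.    33.4 -184.4]
turn units 0.056120536705088854
```

View pics/l1.png

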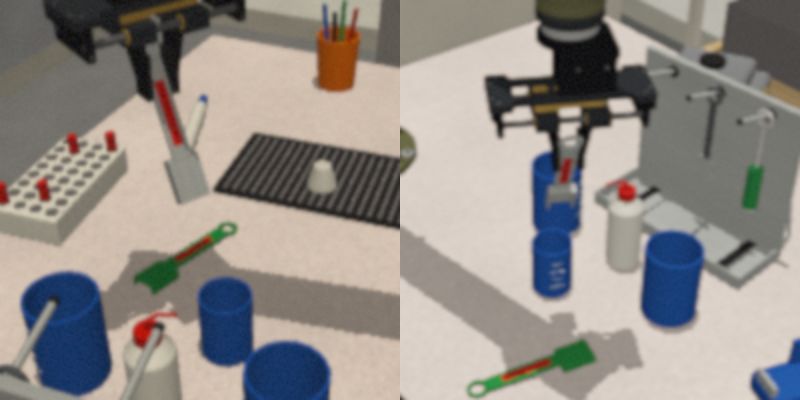

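The scoop is out of the beaker and still tilted in the grip (side crop 160,110 to 185,185). I'll measure its tilt and the eye offset, then compute the turn to the rack.

```bash
cat > sc.py <<'E'
from h import *
s=get_state();tp=np.array(s["position"]);M=R.from_rotvec(s["tool_rot"]).as_matrix()
for n in("side","scene","wrist"):
    im,d,K,T=cam(n);P=cloud(d,K,T);im=im.astype(int)
    m=(im[...,0]>im[...,1]+40)&(im[...,0]>im[...,2]+40)&(abs((P-tp)@M[:,1])<.015)&(abs((P-tp)@M[:,0])<.07)&(P[...,2]<tp[2]+.03)&(P[...,2]>tp[2]-.1)
    q=P[m]
    if len(q)<15: print(n,len(q));continue
    q=(q-tp)@M;mu=np.median(q,0);q=q[np.linalg.norm(q-mu,axis=1)<.05];mu=q.mean(0);a=np.linalg.svd(q-mu,full_matrices=0)[2][0];a*=-np.sign(a[2])
    lo=np.percentile(q@a,98)
    print(n,len(q),"mid(tool)",np.round(mu,4),"axis(tool)",np.round(a,3),"tilt deg",np.degrees(np.arctan2(a[0],-a[2])),"ext",np.ptp(q@a),"top",np.round(mu+a*(lo-mu@a),4),"line at grasp z",np.round(mu+a*(-.019-mu[2])/a[2],4))
E
python3 sc.py; python3 go.py 0.45 0.2 0.3 95.7
```

```text
side 180 mid(tool) [-0.0188  0.0002  0.014 ] axis(tool) [ 0.482 -0.009 -0.876] tilt deg 28.841583682282533 ext 0.06973861951932153 top [-0.0029 -0.0001 -0.0148] line at grasp z [-0.0006 -0.0002 -0.019 ]
scene 53 mid(tool) [-0.0126 -0.0001  0.0136] axis(tool) [ 0.483 -0.002 -0.875] tilt deg 28.912572362574696 ext 0.07052463472742525 top [ 0.002  -0.0002 -0.0129] line at grasp z [ 0.0054 -0.0002 -0.019 ]
wrist 0
t 6.33 pos [0.5877 0.024  0.2876] head -29.1 tilt [-2.4e-03 -1.0e-04 -1.0e+00] F [-0.4 -0.3 -1.2] w 0.246 q [ 0.43  0.21 -0.6   1.49  0.12  1.48 -2.26]
shift units [-5.15 -2.17 -0.3 ] world mm [-137.7  176.    12.4]
turn units -24.959963156316967
```

```bash
python3 -m jog '[[[0.1,0,0,-0.3,-1],[0.1,0,0,0,-1],[0.1,0,0,0,-1],[0.1,0,0,0,-1],[0.1,0,0,0,-1],[0.1,0,0,0,-1],[0.1,0,0,0,-1],[0.1,0,0,0,-1],[0.1,0,0,0,-1],[0.1,0,0,0,-1]]]' >/dev/null
python3 -m jog '[[[0.1,0,0,0,-1],[0.1,0,0,0,-1],[0.1,0,0,0,-1],[0.1,0,0,0,-1],[0.1,0,0,0,-1],[0.1,0,0,0,-1],[0.1,0,0,0,-1],[0.1,0,0,0,-1],[0.1,0,0,0,-1],[0.1,0,0,0,-1]]]' >/dev/null
python3 -m jog '[[[0.1,0,0,0,-1],[0.1,0,0,0,-1],[0.1,0,0,0,-1],[0.1,0,0,0,-1],[0.1,0,0,0,-1],[0.1,0,0,0,0]]]'
python3 go.py 0.4406 0.2387 0.285 95.7
cat >> m2.py <<'E'
print("bigbeaker",[np.round(onz("side",u,v,.115),3) for u,v in((343,287),(321,287),(365,287),(343,273),(343,302))],[np.round(onz("scene",u,v,.115),3) for u,v in((328,183),(316,183),(341,183))])
# peg from side view rays: tip
for n in("side",):
    im,d,K,T,P=D[n]
    nx=np.array([-.0988,.9951,0]);ny=np.array([-.9951,-.0988,0])
    m=(P[...,2]>.235)&(P[...,2]<.275)&(P@nx<.315)&(P@nx>.24)&(abs(P@ny+.462)<.02)
    q=P[m];print(len(q),np.round(np.c_[q@nx-.325,q@ny,q[:,2]][::6],3).tolist())
    m=(P[...,2]>.25)&(P[...,2]<.27)&(abs(P@nx-.33)<.03)&(abs(P@ny+.55)<.2);q=P[m];print("plate top side",len(q),np.percentile(q@nx,[5,50,95]),np.percentile(q[:,2],[50,98]))
E
python3 m2.py | tail -3
```

```text
time: 9.57
position: [0.588, 0.0242, 0.3001]
tool_rot: [-2.104, -2.331, 0.001]
ft_force: [0.3, -0.3, -0.4]
grip_width: 0.246
t 9.57 pos [0.588  0.0242 0.3001] head 95.85 tilt [-1.4e-03  1.0e-04 -1.0e+00] F [ 0.3 -0.3 -0.4] w 0.246 q [ 0.63  0.26 -0.86  1.46  0.2   1.51 -0.13]
shift units [ 5.71 -3.12  0.38] world mm [-147.4  214.5  -15.1]
turn units 0.030733198443618902
bigbeaker [array([0.376, 0.176, 0.115]), array([0.414, 0.193, 0.115]), array([0.339, 0.158, 0.115]), array([0.39 , 0.143, 0.115]), array([0.362, 0.208, 0.115])] [array([0.383, 0.17 , 0.115]), array([0.36 , 0.14 , 0.115]), array([0.408, 0.202, 0.115])]
236 [[-0.079, -0.462, 0.26], [-0.079, -0.461, 0.259], [-0.076, -0.459, 0.26], [-0.075, -0.459, 0.259], [-0.074, -0.458, 0.258], [-0.072, -0.458, 0.258], [-0.07, -0.457, 0.258], [-0.071, -0.456, 0.255], [-0.065, -0.461, 0.255], [-0.063, -0.46, 0.255], [-0.062, -0.458, 0.254], [-0.061, -0.457, 0.254], [-0.06, -0.457, 0.253], [-0.061, -0.456, 0.251], [-0.053, -0.462, 0.252], [-0.051, -0.461, 0.252], [-0.05, -0.46, 0.251], [-0.048, -0.46, 0.251], [-0.047, -0.459, 0.251], [-0.045, -0.458, 0.251], [-0.045, -0.457, 0.249], [-0.044, -0.456, 0.249], [-0.039, -0.462, 0.248], [-0.037, -0.461, 0.248], [-0.035, -0.46, 0.248], [-0.034, -0.459, 0.248], [-0.033, -0.459, 0.247], [-0.032, -0.458, 0.246], [-0.03, -0.457, 0.247], [-0.029, -0.457, 0.245], [-0.028, -0.456, 0.245], [-0.028, -0.456, 0.243], [-0.027, -0.456, 0.242], [-0.021, -0.463, 0.242], [-0.019, -0.461, 0.243], [-0.018, -0.461, 0.242], [-0.016, -0.46, 0.243], [-0.014, -0.461, 0.242], [-0.013, -0.46, 0.242], [-0.012, -0.456, 0.242]]
plate top side 1672 [0.32385234 0.33021752 0.33533971] [0.25527487 0.25677274]
```

```bash
python3 -m jog '[[[0.1,0.9,-0.5,0,0],[0.1,0.9,-0.5,0,0],[0.1,0.9,-0.5,0,0],[0.1,0.9,-0.5,0,0],[0.1,0.9,-0.5,0,0],[0.1,0.9,-0.5,0,0],[0.1,0.4,-0.13,0.5,0],[0.1,0.16,-0.05,0.5,0],[0.1,0,0,0.4,0],[0.1,0,0,0,0]]]'
python3 go.py 0.4386 0.2485 0.220 95.7; python3 sc.py
python3 - <<'E'
from h import *
im,d,K,T=cam("side");im2,d,K,T=cam("scene")
s=cv2.resize(im[180:340,180:340],(400,400));t=cv2.resize(im2[80:240,300:460],(400,400))
cv2.imwrite("pics/p1.png",np.hstack([s,t])[...,::-1])
E
```

```text
time: 10.82
position: [0.4369, 0.2474, 0.2437]
tool_rot: [-2.105, -2.331, 0.004]
ft_force: [-0.6, -0.7, -0.4]
grip_width: 0.247
t 10.82 pos [0.4369 0.2474 0.2437] head 95.83 tilt [-0.0024 -0.001  -1.    ] F [-0.6 -0.7 -0.4] w 0.247 q [ 0.47  0.06 -1.05  1.75  0.05  1.37 -0.49]
shift units [0.02 0.05 0.59] world mm [  1.7   1.1 -23.7]
turn units 0.02666222136892884
side 41 mid(tool) [-0.006  -0.0008  0.0048] axis(tool) [ 0.58  -0.033 -0.814] tilt deg 35.48082520369387 ext 0.08739746224254884 top [ 0.0103 -0.0017 -0.0181] line at grasp z [ 0.011  -0.0018 -0.019 ]
scene 75 mid(tool) [-0.0173  0.0014  0.0106] axis(tool) [ 0.481  0.016 -0.876] tilt deg 28.786694548626016 ext 0.06721980637708501 top [-0.0022  0.0019 -0.017 ] line at grasp z [-0.001  0.002 -0.019]
wrist 0
```

View pics/p1.png

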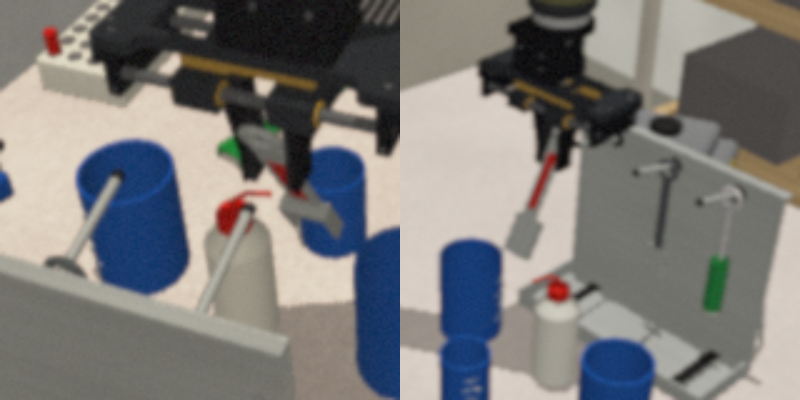

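Run:
```python
from h import *
p=eyes.camera_params("side");K=np.array(p["camera_matrix"]);T=np.array(p["pose"])
def pr(x):
    c=T[:3,:3].T@(np.array(x)-T[:3,3]);u=K@c/c[2];return (u[:2]-180)*2.5
nx=np.array([-.0988,.9951,0]);ny=np.array([-.9951,-.0988,0])
for d in(-.077,-.04,-.013):
  for l in(-.461,): print("peg",d,pr(nx*(.325+d)+ny*l+[0,0,.238-(d+.013)*.268]))
s=get_state();M=R.from_rotvec(s["tool_rot"]).as_matrix()
e=s["position"]+M@[.016,0,-.0465];print("eye",e,e@nx-.325,e@ny,pr(e))
a=np.array([.482,0,-.876]);b=np.array([.876,0,.482])
for nm,o in(("top",a*.015),("left",[0,.015,0]),("right",[0,-.015,0]),("bot",-a*.015)):print(nm,pr(e+M@np.array(o)))
im,d,_,_=cam("side");cv2.imwrite("pics/p2.png",cv2.resize(im[215:275,255:315],(600,600),interpolation=cv2.INTER_CUBIC)[...,::-1])
```

```text
peg -0.077 [243.69714394 211.1432482 ]
peg -0.04 [217.20818249 267.1442314 ]
peg -0.013 [196.47958552 310.96708241]
eye [0.43629033 0.26417744 0.29213333] -0.10522251455522158 -0.4602532382012818 [259.86187054 134.79534456]
top [252.89363481 125.09711738]
left [237.01825343 129.57336144]
right [283.05457463 140.09712792]
bot [266.5075895  144.04470047]
```

View pics/p2.png

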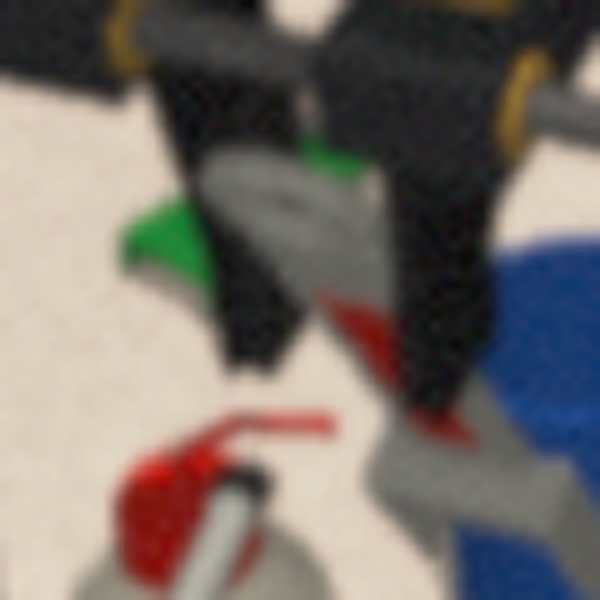

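Eye ring sits at crop (295,195), matching my prediction within about 1 px; the peg's black end is at (248,478). Going down to the peg line, then sliding on along it.

```bash
python3 -m jog '[[[0.1,0,-0.03,0.34,0],[0.1,0,0,0.33,0],[0.1,0,0,0,0],[0.1,0.3,0,0.08,0],[0.1,0.3,0,0.08,0],[0.1,0.3,0,0.08,0],[0.1,0.3,0,0.08,0],[0.1,0,0,0,0]]]'
python3 go.py 0.4314 0.324 0.192 95.7
python3 - <<'E'
from h import *
im,d,K,T=cam("side");im2,d,K,T=cam("scene")
s=cv2.resize(im[215:295,235:315],(400,400),interpolation=cv2.INTER_CUBIC);t=cv2.resize(im2[100:180,340:420],(400,400),interpolation=cv2.INTER_CUBIC)
cv2.imwrite("pics/p3.png",np.hstack([s,t])[...,::-1])
E
```

```text
time: 12.12
position: [0.4307, 0.2969, 0.2052]
tool_rot: [-2.101, -2.334, 0.0]
ft_force: [0.4, -0.1, -1.2]
grip_width: 0.239
t 12.12 pos [0.4307 0.2969 0.2052] head 96.02 tilt [-9.e-04  7.e-04 -1.e+00] F [ 0.4 -0.1 -1.2] w 0.239 q [ 0.35  0.17 -1.08  1.76  0.16  1.3  -0.67]
shift units [0.67 0.09 0.33] world mm [  0.7  27.1 -13.2]
turn units 0.06390859944236808
```

View pics/p3.png

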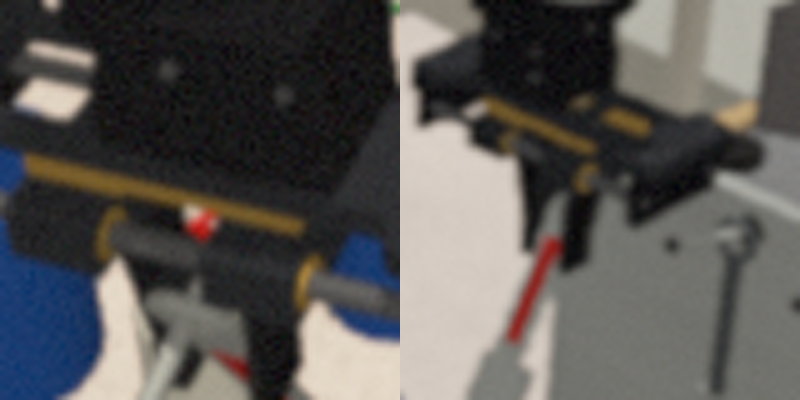

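Side crop: the ring is at (195,320) and the peg enters it from below left, with a bit of peg showing past it at (195,285). No contact force so far; sliding on.

```bash
python3 -m jog '[[[0.1,0.25,0,0.067,0],[0.1,0.25,0,0.067,0],[0.1,0.25,0,0.067,0],[0.1,0.2,0,0.054,0],[0.1,0,0,0,0]]]'
python3 go.py 0.428 0.343 0.192 95.7
python3 -m jog '[[[0.1,0.1,0,0.027,0],[0.1,0.1,0,0.027,0],[0.1,0,0,0,0]]]'
python3 go.py 0.428 0.343 0.192 95.7
```

```text
time: 12.85
position: [0.4267, 0.3347, 0.1948]
tool_rot: [-2.101, -2.334, 0.001]
ft_force: [0.2, -0.7, -1.4]
grip_width: 0.246
t 12.85 pos [0.4267 0.3347 0.1948] head 96.01 tilt [-9.e-04  3.e-04 -1.e+00] F [ 0.2 -0.7 -1.4] w 0.246 q [ 0.24  0.25 -1.08  1.73  0.23  1.3  -0.79]
shift units [0.2  0.05 0.07] world mm [ 1.3  8.3 -2.8]
turn units 0.06162704952546392
time: 13.22
position: [0.4266, 0.3414, 0.1928]
tool_rot: [2.104, 2.332, -0.001]
ft_force: [0.3, -1.0, -1.0]
grip_width: 0.242
t 13.22 pos [0.4266 0.3414 0.1928] head 95.89 tilt [-1.e-04 -8.e-04 -1.e+00] F [ 0.3 -1.  -1. ] w 0.242 q [ 0.22  0.26 -1.08  1.72  0.24  1.3  -0.81]
shift units [0.04 0.04 0.02] world mm [ 1.4  1.6 -0.8]
turn units 0.038123717712255714
```

```bash
python3 -m jog '[[[0.1,0.06,0.03,0,0],[0.1,0.05,0,0,0],[0.1,0,0,0,0]]]'; python3 -m jog '[[[0.1,0.05,0,0,0],[0.1,0,0,0,0]]]'
```

```text
time: 13.6
position: [0.4272, 0.3429, 0.192]
tool_rot: [2.105, 2.329, -0.01]
ft_force: [-1.8, -7.3, 0.9]
grip_width: 0.245
time: 13.85
position: [0.427, 0.3439, 0.1916]
tool_rot: [2.105, 2.328, -0.012]
ft_force: [-1.7, -9.1, -0.9]
grip_width: 0.247
```

```bash
python3 -m jog '[[[0.1,-0.04,0,0,0],[0.45,0,0,0,0],[0.45,0,0,0,0],[0.45,0,0,0,0],[0.45,0,0,0,0],[0.45,0,0,0,0],[0.45,-0.25,0,-0.05,0],[0.45,-0.5,0,-0.1,0],[0.45,-0.5,0,-0.13,0],[0.45,0,0,0,0]]]'
python3 -m jog '[[[0.45,0,0,-0.5,0],[0.45,0,0,-0.8,0],[0.45,-0.8,0,-0.5,0],[0.45,-1,0,0,0],[0.45,0,0,0,0]]]'
python3 - <<'E'
from h import *
im,d,K,T=cam("side");im2,d,K,T=cam("scene")
np.savez("h1.npz",im=im2,d=d,K=K,T=T)
s=cv2.resize(im[200:360,120:280],(400,400),interpolation=cv2.INTER_CUBIC);t=cv2.resize(im2[110:240,340:470],(400,400),interpolation=cv2.INTER_CUBIC)
cv2.imwrite("pics/p4.png",np.hstack([s,t])[...,::-1])
E
```

```text
time: 15.1
position: [0.4335, 0.2948, 0.2044]
tool_rot: [2.107, 2.327, -0.0]
ft_force: [0.3, 0.3, 0.2]
grip_width: 0.448
time: 15.72
position: [0.4409, 0.2231, 0.2775]
tool_rot: [2.108, 2.326, 0.001]
ft_force: [0.5, -0.1, 0.3]
grip_width: 0.447
```

View pics/p4.png

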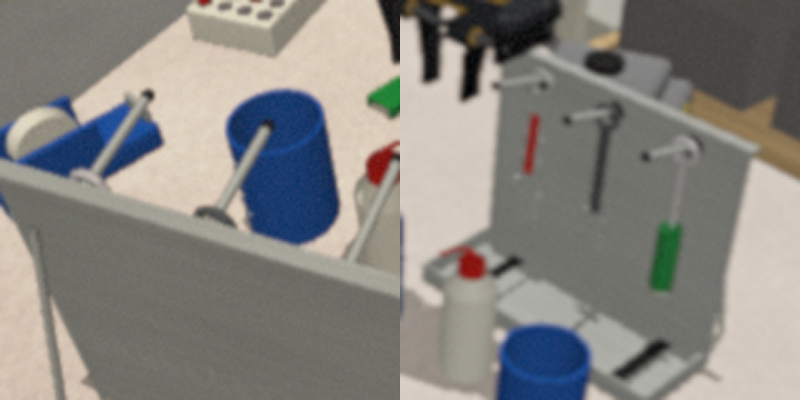

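Scoop hangs on the empty peg (inlay at right crop 532,145; ring about 542,80). Checking the distance to the plate by depth, and working out the beaker move.

```bash
python3 - <<'E'
from h import *
z=np.load("h1.npz");im=z["im"].astype(int);P=cloud(z["d"],z["K"],z["T"])
nx=np.array([-.0988,.9951,0]);ny=np.array([-.9951,-.0988,0])
D=P@nx-.325;L=P@ny
m=(im[...,0]>im[...,1]+40)&(im[...,0]>im[...,2]+40)&(abs(L+.461)<.03)&(abs(D)<.05)
print("inlay",m.sum(),np.round(np.percentile(D[m],[10,50,90]),4),np.percentile(P[m][:,2],[2,98]),np.median(L[m]))
for z0 in(.07,.09,.11,.13,.15,.17,.19,.21,.225,.24):
    k=(abs(L+.461)<.016)&(abs(P[...,2]-z0)<.008)&(D<.02)&(D>-.04); b=(abs(abs(L+.461)-.027)<.006)&(abs(P[...,2]-z0)<.008)&(abs(D)<.04)
    print(z0,k.sum(),np.round(np.percentile(D[k],[5,25,50,75]),4),"plate",np.round(np.median(D[b]),4))
E
python3 go.py 0.49 0.0795 0.25 0
```

```text
inlay 52 [-0.0142 -0.0116 -0.0092] [0.12932434 0.19421065] -0.45892979629132713
0.07 24 [-0.0181 -0.0156 -0.0146 -0.0118] plate 0.0013
0.09 35 [-0.0184 -0.0156 -0.014  -0.0119] plate -0.0005
0.11 44 [-0.0147 -0.0135 -0.012  -0.0095] plate -0.0003
0.13 40 [-0.0165 -0.0139 -0.0111 -0.002 ] plate 0.0002
0.15 41 [-0.0152 -0.0122 -0.0104 -0.0011] plate -0.0011
0.17 39 [-0.0132 -0.0115 -0.0096 -0.0014] plate -0.0003
0.19 39 [-0.0115 -0.0104 -0.0088 -0.0057] plate -0.0004
0.21 39 [-0.0115 -0.0087 -0.0071 -0.0036] plate -0.0005
0.225 38 [-0.0098 -0.008  -0.0047 -0.0012] plate -0.0002
0.24 48 [-0.0229 -0.009  -0.0044 -0.0001] plate -0.0001
t 15.82 pos [0.4397 0.2264 0.2771] head 95.94 tilt [ 1.1e-03  7.0e-04 -1.0e+00] F [-0.   0.1 -0.1] w 0.447 q [ 0.54 -0.   -1.05  1.71 -0.    1.43 -0.41]
shift units [-3.78  0.87  0.68] world mm [  50.3 -146.9  -27.1]
turn units 19.18772337181907
```

The front face of the scoop is about 8 mm from the plate near the eye and about 15 mm at the bowl. With the bowl's 11 mm lips, that means it rests against the plate, fully back. Next is the beaker; first I'll check its neighbours (spout, other beaker, green scoop) for clearance.

```bash
cat >> m2.py <<'E'
print("----")
o1,r1=ray("side",288.5,257.5);o2,r2=ray("scene",354,192);t=np.linalg.lstsq(np.c_[r1,-r2],o2-o1,rcond=None)[0];print("spout tip",o1+r1*t[0],o2+r2*t[1])
print("cap",np.round(onz("scene",363,197,.14),3),np.round(onz("side",274,266,.14),3))
print("beaker3",np.round(onz("scene",386,226,.115),3),np.round(onz("side",232,246,.115),3),"green",np.round(onz("scene",290,294,.01),3),np.round(onz("scene",345,277,.01),3))
E
python3 m2.py | sed -n '/----/,$p'
```

```text
----
spout tip [0.49268935 0.17401208 0.14297949] [0.49686706 0.17772123 0.14217743]
cap [0.529 0.184 0.14 ] [0.508 0.203 0.14 ]
beaker3 [0.644 0.169 0.115] [0.637 0.169 0.115] green [ 0.606 -0.13   0.01 ] [0.648 0.023 0.01 ]
```

```bash
python3 -m jog '[[[1,-0.95,0.22,0,0],[1,-0.95,0.22,0,0],[1,-0.95,0.22,0,0],[1,-0.93,0.21,0,0],[1,0,0,0.9,0],[1,0,0,0.9,0],[1,0,0,0.9,0],[1,0,0,0,0]]]'
python3 go.py 0.490 0.0795 0.043 96
python3 - <<'E'
from h import *
im,d,K,T=cam("wrist");P=cloud(d,K,T);c=im.astype(int)
m=(c[...,2]>c[...,0]+40)&(np.hypot(P[...,0]-.49,P[...,1]-.08)<.045)&(P[...,2]>.075)&(P[...,2]<.095)
q=P[m];print(len(q),q.min(0),q.max(0),np.median(q,0))
if len(q)>20:
    from scipy.optimize import least_squares
    print(least_squares(lambda x:np.hypot(*(q[:,:2]-x).T)-.0295,[.49,.08],loss="soft_l1",f_scale=.002).x)
E
```

```text
time: 16.82
position: [0.4879, 0.0803, 0.1663]
tool_rot: [-2.097, -2.333, 0.004]
ft_force: [-0.0, 0.5, 0.5]
grip_width: 0.999
t 16.82 pos [0.4879 0.0803 0.1663] head 96.11 tilt [-0.0054  0.0015 -1.    ] F [-0.   0.5  0.5] w 0.999 q [ 0.66  0.09 -0.9   1.87  0.07  1.22 -0.16]
shift units [-0.03  0.07  3.08] world mm [   2.1   -0.8 -123.3]
turn units 0.021694981725687512
927 [0.46575433 0.0423195  0.07500238] [0.52556185 0.1030124  0.08776268] [0.4983137  0.06646899 0.08455013]
[0.49494674 0.07311493]
```

```bash
python3 -m jog '[[[1,-0.19,0.14,0.6,0],[1,0,0,0.6,0],[1,0,0,0.6,0],[1,0,0,0.6,0],[1,0,0,0.6,0],[1,0,0,0,0],[0.5,0,0,0,0],[0.5,0,0,0,0],[0.5,0,0,0,0],[0.5,0,0,0,0]]]' 12
python3 go.py 0.4945 0.0735 0.043 96
```

```text
time: 18.12
position: [0.4968, 0.0714, 0.0489]
tool_rot: [2.104, 2.332, 0.001]
ft_force: [-1.0, 0.1, 4.0]
grip_width: 0.707
t 18.12 pos [0.4968 0.0714 0.0489] head 95.89 tilt [ 1.1e-03 -4.0e-04 -1.0e+00] F [-1.   0.1  4. ] w 0.707 q [ 0.59  0.27 -0.86  1.98  0.25  0.99 -0.29]
shift units [ 0.06 -0.05  0.15] world mm [-2.3  2.1 -5.9]
turn units -0.021349190958568444
```

```bash
python3 -m jog '[[[0.5,0,0,-0.5,0],[0.5,0,0,-0.5,0],[0.5,0,0,-0.5,0],[0.5,-0.9,-0.43,0,0],[0.5,-0.9,-0.43,0,0],[0.5,-0.9,-0.43,0,0],[0.5,-0.9,-0.43,0,0],[0.5,-0.9,-0.43,0,0],[0.5,-0.9,-0.43,0,0],[0.5,0,0,0,0]]]'
python3 go.py 0.412 -0.178 0.051 96
python3 - <<'E'
from h import *
im,d,K,T=cam("side");np.savez("b1.npz",im=im,d=d,K=K,T=T)
cv2.imwrite("pics/b1.png",cv2.resize(im[80:280,270:470],(600,600),interpolation=cv2.INTER_CUBIC)[...,::-1])
E
```

```text
time: 19.38
position: [0.4151, -0.1571, 0.1094]
tool_rot: [2.109, 2.325, -0.001]
ft_force: [0.9, 0.8, -0.2]
grip_width: 0.712
t 19.38 pos [ 0.4151 -0.1571  0.1094] head 95.58 tilt [ 0.001  -0.0018 -1.    ] F [ 0.9  0.8 -0.2] w 0.712 q [ 1.   -0.   -0.69  2.06 -0.    1.08  0.41]
shift units [-0.51 -0.13  1.46] world mm [ -3.1 -20.9 -58.4]
turn units -0.08495316955059593
```

View pics/b1.png

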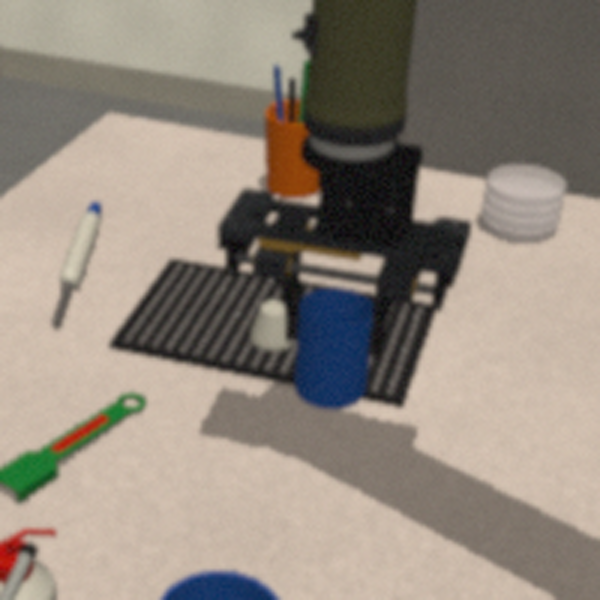

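Beaker is held upright (crop 333,345) at the mat's near edge, clear of the crucible (270,325). I'll lower it beside the mat and tip it forward over the mat's edge with a light grip.

```bash
python3 -m jog '[[[0.5,0,-0.1,0.75,0.1],[0.5,0,0,0.72,0],[0.5,-0.3,0,0,0],[0.5,-0.3,0,0,0],[0.5,-0.3,0,0,0],[0.5,0,0,0,0]]]' 6
python3 -m jog '[[[0.5,-0.15,0,0,0],[0.5,-0.15,0,-0.05,0],[0.5,0,0,0,0]]]'
python3 -m jog '[[[0.5,-0.15,0,-0.05,0],[0.5,-0.15,0,-0.05,0],[0.5,-0.15,0,-0.03,0],[0.5,0,0,0,0]]]'
cat > bk.py <<'E'
from h import *
s=get_state();tp=np.array(s["position"]);M=R.from_rotvec(s["tool_rot"]).as_matrix();g=tp+M@[0,0,-.019]
for n in("side","scene"):
    im,d,K,T=cam(n);P=cloud(d,K,T);c=im.astype(int);Q=(P-g)@M
    m=(c[...,2]>c[...,0]+40)&(c[...,2]>c[...,1]+30)&(abs(Q[...,1])<.034)&(np.linalg.norm(Q,axis=2)<.12)
    q=Q[m]; 
    if len(q)<30: print(n,len(q));continue
    p=P[m]
    print(n,len(q),"x",np.round(np.percentile(q[:,0],[1,50,99]),3),"up",np.round(np.percentile(-q[:,2],[1,50,99]),3),"world z",np.round(np.percentile(p[:,2],[1,99]),3))
    w=np.c_[q[:,0],-q[:,2]];h=cv2.minAreaRect((w*1000).astype(np.float32));print("  rect",np.round(h[0]),np.round(h[1]),round(h[2],1))
E
python3 bk.py
```

```text
time: 20.18
position: [0.4157, -0.1919, 0.0501]
tool_rot: [2.116, 2.32, 0.0]
ft_force: [0.2, 0.0, -0.7]
grip_width: 0.71
time: 20.55
position: [0.4164, -0.2025, 0.0516]
tool_rot: [2.115, 2.323, -0.0]
ft_force: [0.1, -0.0, -0.6]
grip_width: 0.712
time: 21.05
position: [0.4182, -0.2211, 0.0568]
tool_rot: [2.115, 2.322, -0.0]
ft_force: [0.2, -0.5, 0.1]
grip_width: 0.693
side 715 x [-0.031  0.029  0.048] up [-0.051 -0.007  0.028] world z [0.025 0.104]
  rect [  8. -20.] [67. 85.] 18.3
scene 307 x [-0.031 -0.008  0.034] up [-0.065 -0.027  0.02 ] world z [0.011 0.096]
  rect [  3. -19.] [54. 85.] 20.9
```

```bash
python3 -m jog '[[[0.5,-0.18,0,0,0],[0.5,-0.18,0,0.02,0],[0.5,-0.24,0,0.05,0],[0.5,-0.24,0,0.07,0],[0.5,-0.22,0,0.11,0],[0.5,-0.22,0,0.12,0],[0.5,0,0,0,0]]]'
python3 bk.py
```

```text
time: 22.02
position: [0.4224, -0.2718, 0.0411]
tool_rot: [-2.115, -2.322, 0.0]
ft_force: [-0.6, -0.4, -0.7]
grip_width: 0.694
side 683 x [-0.005  0.047  0.069] up [-0.045  0.008  0.034] world z [0.015 0.094]
  rect [23. -5.] [61. 86.] 65.9
scene 183 x [-0.028 -0.014  0.057] up [-0.031 -0.015  0.031] world z [0.029 0.091]
  rect [  5. -21.] [79. 87.] 54.0
```

```bash
python3 -m jog '[[[0.5,-0.19,0,0.15,0],[0.5,-0.19,0,0.15,0],[0.5,-0.13,0,0.12,0],[0.5,-0.1,0,0.1,0],[0.5,0,0,0,0]]]'
python3 bk.py
```

```text
time: 22.75
position: [0.4251, -0.2957, 0.0207]
tool_rot: [-2.114, -2.323, 0.0]
ft_force: [0.1, -0.1, -2.1]
grip_width: 0.691
side 605 x [-0.014  0.061  0.067] up [-0.025  0.02   0.033] world z [0.015 0.073]
  rect [25.  0.] [69. 86.] 89.0
scene 79 x [-0.02  -0.017  0.06 ] up [-0.034 -0.02   0.034] world z [0.005 0.074]
  rect [ 9. 14.] [104.  42.] 40.7
```

Beaker lies flat on the mat, base towards +tool x, mouth 19 mm the other way. Regrasping near the base.

```bash
python3 -m jog '[[[0.83,0,0,0,0],[0.83,0,0,0,0],[0.83,0,0,0,0],[0.83,0.35,0,0,0],[0.83,0.35,0,0,0],[0.83,0.35,0,0,0],[0.83,0.3,0,0,0],[0.83,0,0,0,0]]]'
python3 bk.py
python3 -m jog '[[[0.5,0,0,0,0],[0.5,0,0,0,0],[0.5,0,0,0,0]]]' 5
python3 bk.py
```

```text
time: 23.85
position: [0.4201, -0.2404, 0.0211]
tool_rot: [-2.112, -2.326, 0.001]
ft_force: [0.3, -0.3, -0.7]
grip_width: 0.832
side 485 x [-0.069  0.007  0.011] up [-0.027  0.013  0.032] world z [0.013 0.072]
  rect [-24.  36.] [120.  90.] 79.6
scene 452 x [-0.075 -0.057 -0.02 ] up [-0.032  0.022  0.034] world z [0.008 0.074]
  rect [-44.   1.] [64. 71.] 1.5
time: 24.32
position: [0.4201, -0.242, 0.021]
tool_rot: [2.115, 2.323, -0.0]
ft_force: [-0.5, -1.2, 0.8]
grip_width: 0.7
side 465 x [-0.065  0.009  0.013] up [-0.027  0.014  0.033] world z [0.013 0.073]
  rect [-1. 17.] [119.  88.] 31.9
scene 539 x [-0.073 -0.053 -0.016] up [-0.027  0.017  0.034] world z [0.013 0.074]
  rect [-44.   0.] [61. 73.] 1.5
```

```bash
python3 -m jog '[[[0.5,-0.14,0,-0.24,0],[0.5,-0.14,0,-0.22,0],[0.5,-0.18,0,-0.18,0],[0.5,-0.18,0,-0.17,0],[0.5,0,0,0,0]]]'
python3 bk.py
python3 -m jog '[[[0.5,-0.22,0,-0.13,0],[0.5,-0.23,0,-0.12,0],[0.5,-0.25,0,-0.07,0],[0.5,-0.25,0,-0.07,0],[0.5,0,0,0,0]]]'
python3 bk.py
```

```text
time: 25.05
position: [0.4228, -0.2683, 0.0541]
tool_rot: [2.115, 2.321, -0.0]
ft_force: [-0.4, -0.3, -0.3]
grip_width: 0.709
side 389 x [-0.044  0.009  0.022] up [-0.024  0.003  0.027] world z [0.049 0.1  ]
  rect [-19. -18.] [79. 71.] 26.4
scene 552 x [-0.075 -0.045 -0.011] up [-0.065 -0.004  0.018] world z [0.008 0.091]
  rect [-38. -24.] [67. 78.] 15.8
time: 25.78
position: [0.4261, -0.3062, 0.0691]
tool_rot: [2.116, 2.322, 0.0]
ft_force: [0.3, 0.2, -1.5]
grip_width: 0.705
side 376 x [-0.022  0.01   0.029] up [-0.052 -0.001  0.021] world z [0.036 0.109]
  rect [  6. -23.] [84. 47.] 76.4
scene 554 x [-0.071 -0.041 -0.01 ] up [-0.08  -0.016  0.013] world z [0.008 0.101]
  rect [-43. -31.] [102.  56.] 55.7
```

```bash
python3 -m jog '[[[0.5,-0.25,0,0,0],[0.5,-0.25,0,0,0],[0.5,-0.25,0,0.03,0],[0.5,0,0,0,0]]]'
python3 bk.py
```

```text
time: 26.38
position: [0.4286, -0.336, 0.0675]
tool_rot: [-2.116, -2.322, 0.0]
ft_force: [0.2, 0.4, -1.2]
grip_width: 0.707
side 377 x [-0.021  0.01   0.028] up [-0.061 -0.002  0.022] world z [0.026 0.108]
  rect [  3. -26.] [90. 51.] 73.6
scene 560 x [-0.07  -0.04  -0.011] up [-0.078 -0.019  0.011] world z [0.009 0.098]
  rect [-42. -33.] [99. 54.] 52.5
```

Rim now slides instead of pivoting, tilt about 38° from vertical. Trying the lightest grip, lifted, so gravity swings it.

```bash
python3 -m jog '[[[0.5,0,0,-0.6,0],[0.5,0,0,0,0],[0.5,1,0,0,0],[0.5,0,0,0,0],[0.5,0,0,0,0]]]' 3
python3 bk.py
```

```text
time: 27.1
position: [0.4249, -0.2952, 0.0914]
tool_rot: [2.114, 2.324, -0.001]
ft_force: [0.5, -0.3, -0.6]
grip_width: 0.71
side 628 x [-0.004  0.036  0.045] up [-0.078 -0.025  0.006] world z [0.032 0.116]
  rect [ 25. -46.] [ 50. 108.] 9.7
scene 403 x [-0.021 -0.007  0.027] up [-0.08  -0.046  0.004] world z [0.03  0.114]
  rect [  4. -48.] [ 50. 114.] 2.3
```

It swung down to about 10° past vertical, mouth down. Lowering to the mat so the rim squares itself, then releasing.

```bash
python3 -m jog '[[[0.5,-0.3,0,0,0],[0.5,0,0,0,0],[0.5,0,0,0.25,0],[0.5,0,0,0.2,0],[0.5,0,0,0.05,0],[0.5,0,0,0,0]]]'
python3 bk.py
```

```text
time: 27.95
position: [0.4262, -0.3068, 0.0717]
tool_rot: [-2.114, -2.324, 0.0]
ft_force: [-0.1, 0.4, 0.0]
grip_width: 0.707
side 616 x [-0.011  0.032  0.04 ] up [-0.079 -0.021  0.006] world z [0.011 0.097]
  rect [ 13. -37.] [87. 56.] 89.0
scene 387 x [-0.023 -0.009  0.024] up [-0.082 -0.046  0.004] world z [0.009 0.095]
  rect [  1. -40.] [98. 48.] 89.4
```

```bash
python3 -m jog '[[[0.5,0,0,0.06,0],[0.5,0,0,0,0],[0.85,0,0,0,0],[0.85,0,0,0,0],[0.85,0,0,0,0],[0.85,0,0,0,0]]]'
python3 bk.py
python3 -m jog '[[[0.9,0,0,-0.5,0],[0.9,0,0,-1,0],[0.9,0,0,-1,0],[0.9,0.9,0,-1,0],[0.9,1,0,0,0],[0.9,1,0,0,0],[0.9,0,0,0,0]]]'
python3 - <<'E'
from h import *
from scipy.optimize import least_squares
ims={}
for n in("side","scene"):
    im,d,K,T=cam(n);P=cloud(d,K,T);c=im.astype(int);ims[n]=im
    m=(c[...,2]>c[...,0]+40)&(c[...,2]>c[...,1]+30)&(np.hypot(P[...,0]-.43,P[...,1]+.3)<.07)
    q=P[m];w=q[(q[:,2]>.02)&(q[:,2]<.08)];f=least_squares(lambda x:np.hypot(*(w[:,:2]-x).T)-.031,[.43,-.3],loss="soft_l1",f_scale=.003).x
    r=f-[.52,-.306];print(n,len(q),"z",np.percentile(q[:,2],[1,50,99]),"centre",f,"mat xy",r@[.9945,.1045],r@[-.1045,.9945])
    for lo in(.02,.05): 
        k=w[(w[:,2]>lo)&(w[:,2]<lo+.03)];print("  slice",lo,least_squares(lambda x:np.hypot(*(k[:,:2]-x).T)-.031,f,loss="soft_l1",f_scale=.003).x)
A=cv2.resize(ims["scene"],(640,400));B=cv2.resize(ims["side"][120:320,200:480],(560,400))
cv2.imwrite("pics/f1.png",np.hstack([cv2.resize(A[110:400,140:470],(455,400)),cv2.resize(B,(345,246)).copy() if 0 else cv2.copyMakeBorder(cv2.resize(B,(345,246)),0,154,0,0,cv2.BORDER_CONSTANT)])[...,::-1])
E
```

```text
time: 28.8
position: [0.4261, -0.3068, 0.0692]
tool_rot: [-2.114, -2.324, 0.0]
ft_force: [0.6, 0.5, -0.9]
grip_width: 0.845
side 601 x [-0.012  0.031  0.039] up [-0.077 -0.02   0.007] world z [0.011 0.096]
  rect [ 13. -36.] [56. 87.] 2.6
scene 359 x [-0.024 -0.012  0.023] up [-0.08  -0.047  0.005] world z [0.008 0.094]
  rect [ -1. -38.] [48. 91.] 0.8
time: 29.78
position: [0.4156, -0.1885, 0.2098]
tool_rot: [2.108, 2.328, -0.002]
ft_force: [-1.2, -0.8, 0.0]
grip_width: 0.902
side 615 z [0.01208258 0.06880663 0.09618078] centre [ 0.42583961 -0.3016009 ] mat xy -0.09318280482991723 0.01421466143617307
  slice 0.02 [ 0.4259678  -0.30145984]
  slice 0.05 [ 0.42572945 -0.3017267 ]
scene 782 z [0.00963954 0.07895762 0.09787584] centre [ 0.42656242 -0.29921452] mat xy -0.09221459555345475 0.01651238334013663
  slice 0.02 [ 0.42649203 -0.29925863]
  slice 0.05 [ 0.42662969 -0.29917205]
```

View pics/f1.png

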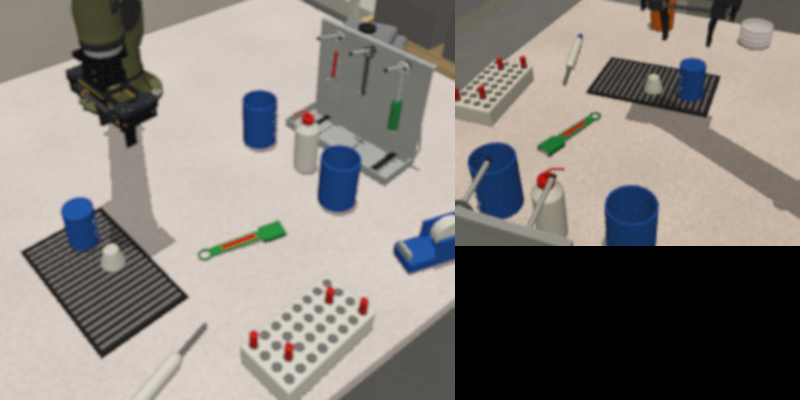

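The beaker stands upright and mouth-down on the mat (left crop 80,225), clear of the crucible (112,258). The scoop hangs on its peg (333,62), with the spatula, brush and bottle in place. Handing in.

```bash
python3 -m jog '[[[0.9,0,0,0,0],[0.9,0,0,0,0],[0.9,0,0,0,0],[0.9,0,0,0,0]]]'; python3 -c "
from bench import job;print(job.close_job())"
```

```text
time: 30.38
position: [0.4153, -0.1916, 0.2093]
tool_rot: [-2.114, -2.323, -0.0]
ft_force: [0.4, -0.1, -0.2]
grip_width: 0.899
the job is handed in; nothing more can be done
None
```

Both things are put to dry, and the job was handed in at about 30 s of robot time; no verdict was reported.

- **Scoop:** I drew it out along its handle, threaded its eye onto the empty peg and pushed it back until it touched the plate at about 9 N. After release, depth readings put its front face about 8 mm from the plate near the eye and about 15 mm at the bowl. With the bowl's 11 mm lips, that fits resting against the plate; I inferred the contact, as no view shows it directly.
- **Beaker:** I tipped it over the mat's edge, took it again near the base and let it swing mouth-down before setting it on the mat. Both cameras show it upright to within about 1° and about 85 mm high from the mat. Its centre is at about (-93, +15) mm in the mat's frame, so it is wholly on the mat and well clear of the crucible.
- **Other things:** the crucible, wash bottle, brush and spatula look in place in the last picture, though I did not measure them again.

**What disagreed:**
- The mouth slid instead of pivoting when I first tried to turn the beaker upright. I let gravity swing it at 3 N grip instead, and it slipped a few mm in the grip.
- The wrist camera put the beaker about 8 mm from the first measurement, which I had taken before drawing the scoop out. I used the wrist reading.
- The side camera's fit of the wash bottle's position was off, so I did not use it.

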